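Draw a bench shelf's end panel tight with its cam lock

ROBOT

A 6-joint arm with a two-finger parallel gripper is mounted at the origin on the work surface. World frame = base frame: x ahead of the robot, y to its left, z up, the work surface at z = 0. Lengths are in m, angles in rad, forces in N, time in s.
With the tool pointing down it reaches from about 0.35 to 0.975 m from the base axis. Payload 4.9 kg.
Tool frame: the origin (TCP) lies at the very end of the fingers, on their centre line; the grasp point (between the pads) lies 19 mm behind it (manip.tcp_to_grasp is the distance from the TCP to the grasp point, in m); z points along the fingers, y is the direction in which the jaws open and shut (so a half turn about z gives the same grasp; the last joint's range is limited). The gripper opens to 85 mm and grips with 20 to 120 N. Pads are 22 mm wide; open, the fingers measure 114 mm over their backs; the gripper's body (76 mm by 85 mm) begins 54 mm behind the grasp point. The pads swing forward as they close: fully open they stand 13 mm farther back than shut.
Start: joints at [1.093, 0.053, 1.613, -0, 1.476, -0.119], TCP at [0.219, 0.585, 0.231] pointing down, gripper open.
Joint ranges: [-3.01, 3.01], [-1.01, 2.22], [0.06, 2.58], [-1.02, 4.17], [0.09, 2.62], [-3.14, 3.14]. Speed limits (rad/s): [2.57, 2.57, 3.14, 3.14, 3.14, 3.14].

INTERFACE

Orientations are given as a unit quaternion [w, x, y, z].
In Python, from plant import sensors, cams, job, finder, manip gives the robot as it stands.
- The arm moves only by the shell command python3 -m pendant 'ROWS'. ROWS is JSON, a list of rows, each an object of numbers: "wx", "wy", "wz": the turn, a rotation vector about the tool's x, y, z in degrees; "dx", "dy", "dz": the shift along the tool's x, y, z in m; "hand": the gripper's target within -1 to 1 (fully open at 1, half-way at 0, shut at -1). A call has 1 to 20 rows; each row is the pose to reach, as a shift and turn from the pose commanded when the call began, along the tool's axes at that moment; what a row does not reach only later rows make up. A row lasts 1/12 s, in which the tool goes at most 41.7 mm and 7.16 degrees, less where a joint would pass 70% of its speed; a pose out of reach is approached as far as the arm can. A call with a gripper value outside its range is refused whole. The fingers move at their own pace and stop on an object; the grip force is fixed at half the most. Time passes only in rows, so rows that repeat a pose let the fingers close. It gives the time, the measured TCP pose, the force and the opening at its end, in the units of the state.
- sensors.state(): the state, without advancing time (a new reading comes with each control period).
- cams.grab_frame(name): name is "side" or "top"; returns (picture, depth): 420x560x3 uint8, red, green, blue; 420x560 float32, m along the optical axis (not along the pixel's ray), 0 where there is no reading.
- cams.calibration(name): a dict with "fov_y" (degrees; the focal length in pixels is half the picture's height over the tangent of half this angle, whatever the lens; pixels are square), "cx", "cy" (the principal point, pixels), "pose" (4x4, takes a point from camera to world coordinates). Camera axes: x right, y down, z forward; pixel columns grow to the right and rows downward; lengths in m; the calibration is good to about 2 mm. A picture is of the moment at which its call begins. calibration takes no time and is no camera call.
- job.job_done(): hands the job in, once; it reports no verdict.
Trained networks look in the newest picture that a camera, given by its name, has taken for a name from the list of things; names that differ only in an ending like _2 or _b are one class to them, and where a whole thing is asked for, a point or a joint stands for the part that bears it (a point fixed in the world has none). Each returns a list of dicts, best first, with "score" (0 to 1); they miss things now and then, are a little off and sometimes report something else, mostly with a low value. They report only what shows in the picture. A call takes as long as a camera call. They do not tell look-alikes from the thing itself.
- finder.look_for(camera, thing): "position" ([x, y, z] in m, in world coordinates, good to about 4 mm: the middle of the surface that is visible of it).
The state is a dict: "time": time; "joint_pos": joint angles; "joint_vel": joint speeds; "joint_efforts": joint torques, N m; "tool_pos": TCP position; "tool_rot": TCP orientation; "contact_force": force on the tool from outside, world axes, zero at the start; "ft_torque": the same for the moment, N m; "gripper_width": opening from 0.0 (shut) to 1.0 (fully open).
Only numpy, scipy, OpenCV 4.12 (cv2) and the standard library are available. Lean on these libraries where they do the work, as an engineer would, in place of code of your own. Each camera call takes 0.05 s, during which the arm holds its last target. There are 200 camera calls.

TASK

Fit the loose white end panel to the open end of the bench shelf: slide it along the bench so that its headed stud goes through the middle hole of the shelf's edge until the head bottoms in the cam lock, then turn the cam lock's red wing clockwise until it has drawn the panel up against the edge and goes firm. Make the joint snug and tight by feel, but stop there and do not strain it, either when pushing the panel on or when turning the wing. Leave the panel standing square and clamped, and the other things where they are.

Things in the scene. Friction and masses are not known exactly. Their poses are not given: they have to be found in the camera images.
- panel: Loose white end panel on the bench: 160 mm wide (x), 22 thick (y), 150 high, 0.42 kg +-20 %. Origin: centre of its underside. Its inner (-y) face carries, 94 mm up, a headed steel stud at x = 0 and two 8 mm round-ended dowels, 14 mm long, at x = +-45 mm. Tips if pushed high up; pinch it by its top edge. Pushed home, the stud bottoms softly in the open cam with the panel 1.5 to 5 mm off the edge.
- panel_face (a point): Root of the stud on the panel's inner face, 94 mm above its underside; axes as the panel's. The stud has a 7 mm shank and a 13.6 mm collar over its first 14 mm.
- stud_head (a point): Centre of the stud's head, 51.5 mm out from the panel's inner face; the head is 12.4 mm in diameter and 11 mm long. Axes as the panel's.
- riser: Bench shelf, fixed: white deck 160 mm deep (x), 320 mm long (y 0 to -320), 32 mm thick, upper face 110 mm above the bench; an end panel already stands at its far (-y) end. Origin: on the bench under the middle of the open edge; +y points out of that edge. Joined, the loose panel's axes are parallel to these, its -y face is flat on the edge and it rises 40 mm above the deck.
- deck_edge (a point): Middle of the shelf's open edge, 94 mm above the bench, at the centre of the 17.5 mm hole for the stud; 10 mm holes for the dowels lie at x = -45 and +45 mm from it. Axes as the shelf's.
- cam (a joint): Turn of the cam, 0 to 2.8 rad, clockwise from above. Its slot is open to the edge up to 0.2. Red wing: bar 60 x 10 mm, 4 to 28 mm above the deck (22 mm boss under it to 6 mm), parallel to the shelf's x at 0. The slot holds the stud from 0.9 and draws 3.6 mm/rad till the panel meets the edge at 1.2 to 2.1. Free turning: 0.1 N m; then 0.15 more per 0.1 rad; tight at +0.15 to 0.25. It stays put.
- cam_mark (a point): Marked-out centre of the cam lock, a point fixed to the shelf 60 mm behind the open edge, 18 mm above the deck (half height of the red wing); axes as the shelf's. The lock was bored by hand, so its true upright axis is up to 1.5 mm nearer to the edge or farther from it. A steel ring of 53 mm with a red dot towards the edge surrounds it. More than 120 N between panel and shelf strains the joint.
- wash_bottle: Bystander: clear wash bottle with a pink cap, 58 mm in diameter, 150 mm high, standing on the bench. Origin: centre of its underside.
- post_holder: Bystander: blue post holder on a round aluminium foot 48 mm in diameter, with a steel post, 114 mm high. Origin: centre of its underside.
- probe_case: Bystander: black zip case with a green seam, 120 x 85 x 42 mm, lying on the bench. Origin: centre of its underside.
- tip_box: Bystander: purple pipette tip box with a clear lid, 80 x 115 x 52 mm, standing on the deck towards its far end. Origin: centre of its underside.
Mind the look-alikes: they are no part of the job. Leave any green or orange look-alike of the panel alone.

How it is judged:
By the outcome, as a careful person would: the job done as asked, in the order asked, and still so for the second after the job is handed in, with the robot touching nothing.
It also fails if it takes over 72 s, if anything falls off the work surface, if the arm or the gripper's body presses on something with over 40 N, if the wrist force passes 120 N, or if a joint passes its speed limit or range.

## Working session

There is one attempt and no reset: what is moved stays moved. The work goes in short steps, Python scripts to look and compute and a shell command to move; the robot and the scene stay as the last step left them, time stands still between calls to the robot, and variables do not carry over. Pictures are saved under pics/ and viewed, about 8 in all and at most 12, crops included, and the job is handed in when it is done.

```bash
ls; mkdir -p pics; cat > h.py <<'E'
import numpy as np, cv2
from plant import sensors, cams, job, finder, manip
def ray(name,d,u,v):
    c=cams.calibration(name); f=210/np.tan(np.radians(c['fov_y'])/2)
    P=np.array(c['pose']); p=np.array([(u-c['cx'])/f*d,(v-c['cy'])/f*d,d,1]); return (P@p)[:3]
def cloud(name,d):
    c=cams.calibration(name); f=210/np.tan(np.radians(c['fov_y'])/2)
    v,u=np.mgrid[:420,:560]; P=np.array(c['pose'])
    p=np.stack([(u-c['cx'])/f*d,(v-c['cy'])/f*d,d],-1); w=p@P[:3,:3].T+P[:3,3]; w[d<=0]=np.nan; return w
def proj(name,p):
    c=cams.calibration(name); f=210/np.tan(np.radians(c['fov_y'])/2)
    q=np.linalg.inv(np.array(c['pose']))@np.r_[p,1]; return q[0]/q[2]*f+c['cx'],q[1]/q[2]*f+c['cy']
E
python3 - <<'E'
from h import *
for n in ('side','top'):
    im,d=cams.grab_frame(n); cv2.imwrite(f'pics/{n}0.png',im[:,:,::-1]); np.savez(f'{n}0.npz',im=im,d=d)
    print(n,cams.calibration(n))
    for t in ['panel','panel_face','stud_head','riser','cam','deck_edge']:
        try:
            print(t,[(np.round(r['position'],3).tolist(),round(r['score'],2),[round(float(x)) for x in proj(n,r['position'])]) for r in finder.look_for(n,t)])
        except Exception as e: print(t,e)
print(sensors.state()); print(manip.tcp_to_grasp)
a=cv2.imread('pics/side0.png');b=cv2.imread('pics/top0.png')
E
```

```text
pics
side {'fov_y': 50.92485574532844, 'cx': 280.240386070746, 'cy': 214.56671884428013, 'pose': array([[-0.98817764, -0.08313005,  0.12881902,  0.45524621],
       [-0.15301312,  0.58731223, -0.79476496,  0.97267622],
       [-0.00958814, -0.80507996, -0.5930888 ,  0.73703681],
       [ 0.        ,  0.        ,  0.        ,  1.        ]])}
panel [([0.61, 0.069, 0.095], 0.98, [277, 204]), ([0.672, 0.325, 0.093], 0.83, [228, 272]), ([0.609, 0.564, 0.108], 0.77, [229, 370]), ([0.487, 0.223, 0.1], 0.57, [321, 246])]
panel_face [([0.673, 0.324, 0.092], 0.95, [228, 272]), ([0.608, 0.074, 0.1], 0.92, [277, 204]), ([0.483, 0.219, 0.094], 0.67, [322, 247]), ([0.609, 0.569, 0.106], 0.64, [228, 374])]
stud_head [([0.487, 0.222, 0.092], 0.9, [321, 248]), ([0.67, 0.327, 0.092], 0.82, [229, 273]), ([0.61, 0.572, 0.106], 0.74, [227, 375]), ([0.61, 0.075, 0.1], 0.71, [276, 204])]
riser [([0.535, -0.16, 0.114], 0.57, [315, 156])]
cam [([0.57, -0.098, 0.124], 0.81, [300, 163])]
deck_edge [([0.539, -0.162, 0.11], 0.58, [314, 157])]
top {'fov_y': 52.39629101003055, 'cx': 282.0556797945158, 'cy': 211.86
[... 1042 characters left out ...]
]
{'time': 0.7, 'joint_pos': array([ 1.09299767e+00,  5.27052475e-02,  1.61283529e+00,  7.83770858e-06,
        1.47600552e+00, -1.18975533e-01]), 'joint_vel': array([ 0.00023788,  0.00067394,  0.00073827, -0.00103736, -0.00091592,
       -0.00089194]), 'joint_efforts': array([ 1.15045485e-03, -3.93570900e+01, -3.70361781e+01, -1.08651573e-04,
        4.90821330e-04, -4.78978606e-06]), 'tool_pos': array([0.21946965, 0.5852074 , 0.23133902]), 'tool_rot': array([3.12123765e-06, 1.78450979e-01, 9.83948803e-01, 2.34186358e-05]), 'contact_force': array([ 0.65810755, -0.73055493,  0.25856383]), 'ft_torque': array([-0.01106025,  0.03216042,  0.01053375]), 'gripper_width': 1.0034860279066788}
0.0187
```

View pics/side0.png

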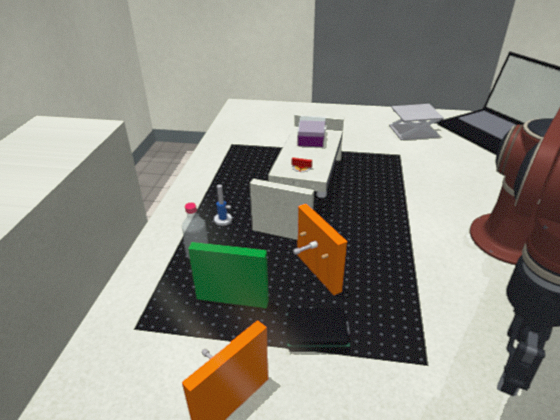

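View pics/top0.png

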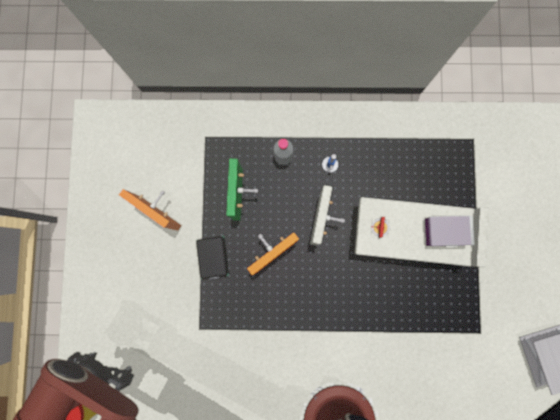

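The candidates in the top view are white (322,217), green (234,187), orange (272,252) and orange (150,208). The white one nearest the shelf fits the description. I'll fit the poses and confirm with a crop.

```bash
python3 - <<'E'
from h import *
z=np.load('top0.npz'); im,d=z['im'],z['d']; w=cloud('top',d)
def rect(m,name):
    p=w[m][:,:2].astype(np.float32); r=cv2.minAreaRect(p*1000); print(name,len(p),np.round(r[0],1),np.round(r[1],1),round(r[2],2), 'z',np.median(w[m][:,2]))
u=np.arange(560)[None,:]+0*np.arange(420)[:,None]; v=np.arange(420)[:,None]+0*u
Z=w[:,:,2]
pm=(abs(Z-.15)<.006)&(u>305)&(u<340)&(v>175)&(v<255)
rect(pm,'panel')
dm=(abs(Z-.11)<.006)&(u>345)&(u<490)&(v>185)&(v<275)
rect(dm,'deck')
# subpixel boundary in world: lines fit
def linefit(P): 
    vx,vy,x0,y0=cv2.fitLine(P.astype(np.float32),cv2.DIST_HUBER,0,1e-6,1e-6).ravel(); return vx,vy,x0,y0
# open edge of deck: for each row first deck col
for m,nm in((dm,'deck'),(pm,'panel')):
    L=[];R=[]
    for r in np.unique(v[m]):
        c=u[r][m[r]]; L.append(w[r,c.min(),:2]); R.append(w[r,c.max(),:2])
    k=max(3,len(L)//8)
    for A,s in((L,'left(+y)'),(R,'right')):
        vx,vy,x0,y0=linefit(np.array(A[k:-k])); print(nm,s,'ang of normal from y deg',np.degrees(np.arctan(vy/vx)),x0,y0)
    T=[];B=[]
    for c in np.unique(u[m]):
        rr=v[:,c][m[:,c]]; T.append(w[rr.min(),c,:2]); B.append(w[rr.max(),c,:2])
    k=max(1,len(T)//6)
    for A,s in((T,'top(+x)'),(B,'bot')):
        vx,vy,x0,y0=linefit(np.array(A[k:-k])); print(nm,s,'dx/dy deg',np.degrees(np.arctan(vx/vy)),x0,y0)
red=(im[:,:,0]>140)&(im[:,:,1]<70)&(im[:,:,2]<70)&(u>360)&(u<400)&(v>200)&(v<250)&(Z>.125)
rect(red,'wing'); print(w[red].mean(0))
st=(abs(Z-.1)<.014)&(u>325)&(u<348)&(v>205)&(v<235)
if st.any(): rect(st,'stud')
cr=cv2.resize(im[150:290,190:450],None,fx=3,fy=3,interpolation=cv2.INTER_CUBIC); cv2.imwrite('pics/crop0.png',cr[:,:,::-1])
E
```

```text
panel 458 [601.8  60.2] [ 22.3 159.4] 78.95 z 0.15159130159357803
deck 4709 [ 561.3 -207.9] [326.5 161.4] 84.77 z 0.1118949017900972
deck left(+y) ang of normal from y deg -4.939089 0.5659753 -0.04541795
deck right ang of normal from y deg -70.04169 0.58241105 -0.32733083
deck top(+x) dx/dy deg 5.2861676 0.6405483 -0.2044672
deck bot dx/dy deg 5.1889873 0.48420674 -0.17950271
panel left(+y) ang of normal from y deg -10.706805 0.6024154 0.07023481
panel right ang of normal from y deg -11.18701 0.6025149 0.050493535
panel top(+x) dx/dy deg -77.501884 0.63102394 0.06494962
panel bot dx/dy deg -75.63248 0.56290734 0.058943618
wing 21 [ 568.1 -102.8] [ 4.4 50.7] 82.15 z 0.13760744345123355
[ 0.56795461 -0.10177102  0.13679709]
stud 62 [587.1  30.4] [41.1 65. ] 34.2 z 0.09970455390530619
```

View pics/crop0.png

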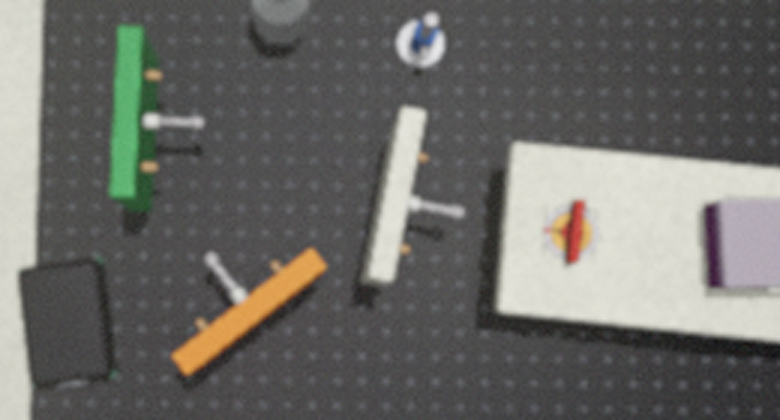

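The crop confirms it: the white panel is at crop (398,195) with its stud facing the shelf, and the red wing is at crop (576,232). The others are green or orange. I'll go above the panel first.

```bash
cat >> h.py <<'E'
from scipy.spatial.transform import Rotation as Ro
def go(x,y,z,yaw,cmd=None):
    s=sensors.state(); q=s['tool_rot']; R=Ro.from_quat([q[1],q[2],q[3],q[0]]).as_matrix()
    t=np.array([x,y,z])-s['tool_pos']; yy=-np.degrees(np.arctan2(R[0,1],R[1,1]))
    dl=R.T@t; wz=-(yaw-yy); print('t',round(s['time'],2),'pos',np.round(s['tool_pos'],4),'yaw',round(yy,2),'d',np.round(dl,4),'wz',round(wz,2),'F',np.round(s['contact_force'],1),'T',np.round(s['ft_torque'],2),'w',round(s['gripper_width'],3),'j6',round(s['joint_pos'][5],2))
E
python3 -c "
from h import *
go(.6018,.0602,.2313,-10.9)"
R='{"dx":-0.542,"dy":-0.357,"wz":-9.7,"hand":0.3}'
python3 -m pendant '[{"dx":-0.542,"dy":-0.357,"wz":-9.7,"hand":0.3},{"dx":-0.542,"dy":-0.357,"wz":-9.7,"hand":0.3},{"dx":-0.542,"dy":-0.357,"wz":-9.7,"hand":0.3},{"dx":-0.542,"dy":-0.357,"wz":-9.7,"hand":0.3},{"dx":-0.542,"dy":-0.357,"wz":-9.7,"hand":0.3},{"dx":-0.542,"dy":-0.357,"wz":-9.7,"hand":0.3},{"dx":-0.542,"dy":-0.357,"wz":-9.7,"hand":0.3},{"dx":-0.542,"dy":-0.357,"wz":-9.7,"hand":0.3},{"dx":-0.542,"dy":-0.357,"wz":-9.7,"hand":0.3},{"dx":-0.542,"dy":-0.357,"wz":-9.7,"hand":0.3},{"dx":-0.542,"dy":-0.357,"wz":-9.7,"hand":0.3},{"dx":-0.542,"dy":-0.357,"wz":-9.7,"hand":0.3},{"dx":-0.542,"dy":-0.357,"wz":-9.7,"hand":0.3},{"dx":-0.542,"dy":-0.357,"wz":-9.7,"hand":0.3},{"dx":-0.542,"dy":-0.357,"wz":-9.7,"hand":0.3},{"dx":-0.542,"dy":-0.357,"wz":-9.7,"hand":0.3},{"dx":-0.542,"dy":-0.357,"wz":-9.7,"hand":0.3},{"dx":-0.542,"dy":-0.357,"wz":-9.7,"hand":0.3},{"dx":-0.542,"dy":-0.357,"wz":-9.7,"hand":0.3},{"dx":-0.542,"dy":-0.357,"wz":-9.7,"hand":0.3}]'
python3 -c "
from h import *
go(.6018,.0602,.12,-10.9)"
```

```text
t 0.7 pos [0.2195 0.5852 0.2313] yaw -20.56 d [-0.5423 -0.3573  0.    ] wz -9.66 F [ 0.7 -0.7  0.3] T [-0.01  0.03  0.01] w 1.003 j6 -0.12
t 0.7 pos [0.2195 0.5852 0.2313] yaw -20.56 d [-0.5423 -0.3573  0.1113] wz -9.66 F [ 0.7 -0.7  0.3] T [-0.01  0.03  0.01] w 1.003 j6 -0.12invalid input
```

```bash
python3 -m pendant '[{"wx":0,"wy":0,"wz":-1,"dx":-0.03,"dy":-0.02,"dz":0,"hand":0.3}]'; echo; python3 -m pendant --help 2>&1 | head -20
```

```text
time: 0.78
tool_pos: [0.2383, 0.5584, 0.2312]
tool_rot: [-0.001, 0.167, 0.986, 0.001]
contact_force: [0.5, -1.4, 0.7]
gripper_width: 0.882

invalid input: not JSON, or not a number
```

```bash
python3 -m pendant '[{"wx":0,"wy":0,"wz":-8.7,"dx":-0.506,"dy":-0.346,"dz":0,"hand":0.3},{"wx":0,"wy":0,"wz":-8.7,"dx":-0.506,"dy":-0.346,"dz":0,"hand":0.3},{"wx":0,"wy":0,"wz":-8.7,"dx":-0.506,"dy":-0.346,"dz":0,"hand":0.3},{"wx":0,"wy":0,"wz":-8.7,"dx":-0.506,"dy":-0.346,"dz":0,"hand":0.3},{"wx":0,"wy":0,"wz":-8.7,"dx":-0.506,"dy":-0.346,"dz":0,"hand":0.3},{"wx":0,"wy":0,"wz":-8.7,"dx":-0.506,"dy":-0.346,"dz":0,"hand":0.3},{"wx":0,"wy":0,"wz":-8.7,"dx":-0.506,"dy":-0.346,"dz":0,"hand":0.3},{"wx":0,"wy":0,"wz":-8.7,"dx":-0.506,"dy":-0.346,"dz":0,"hand":0.3},{"wx":0,"wy":0,"wz":-8.7,"dx":-0.506,"dy":-0.346,"dz":0,"hand":0.3},{"wx":0,"wy":0,"wz":-8.7,"dx":-0.506,"dy":-0.346,"dz":0,"hand":0.3},{"wx":0,"wy":0,"wz":-8.7,"dx":-0.506,"dy":-0.346,"dz":0,"hand":0.3},{"wx":0,"wy":0,"wz":-8.7,"dx":-0.506,"dy":-0.346,"dz":0,"hand":0.3},{"wx":0,"wy":0,"wz":-8.7,"dx":-0.506,"dy":-0.346,"dz":0,"hand":0.3},{"wx":0,"wy":0,"wz":-8.7,"dx":-0.506,"dy":-0.346,"dz":0,"hand":0.3},{"wx":0,"wy":0,"wz":-8.7,"dx":-0.506,"dy":-0.346,"dz":0,"hand":0.3},{"wx":0,"wy":0,"wz":-8.7,"dx":-0.506,"dy":-0.346,"dz":0,"hand":0.3},{"wx":0,"wy":0,"wz":-8.7,"dx":-0.506,"dy":-0.346,"dz":0,"hand":0.3},{"wx":0,"wy":0,"wz":-8.7,"dx":-0.506,"dy":-0.346,"dz":0,"hand":0.3}]' >/dev/null
python3 -c "
from h import *
go(.6018,.0602,.12,-10.9)
im,d=cams.grab_frame('side'); cv2.imwrite('pics/side1.png',im[:,:,::-1])
w=cloud('side',d); np.savez('side1.npz',im=im,d=d)
z=np.load('side0.npz'); w=cloud('side',z['d']); m=np.zeros((420,560),bool); m[180:240,250:316]=1
i=z['im'].astype(int); m&=(abs(i[:,:,0]-i[:,:,2])<40)&(w[:,:,2]>.02)&(w[:,:,2]<.146)&(i[:,:,0]>120)
P=w[m]; c=P.mean(0); U,S,V=np.linalg.svd(P-c,full_matrices=False); n=V[2]; print(len(P),c,n,'yaw',-np.degrees(np.arctan2(n[0],n[1])),S)
"
```

```text
t 2.28 pos [0.6012 0.0608 0.2311] yaw -10.87 d [-0.0008 -0.0005  0.1111] wz 0.03 F [ 0.1  0.7 -0.1] T [ 0.04 -0.02  0.01] w 0.651 j6 -1.4
2290 [0.60480335 0.05946714 0.08940065] [ 0.41920889 -0.26034614  0.86976077] yaw -121.84199983723282 [2.08581944 1.80515205 1.60148169]
```

```bash
python3 -m pendant '[{"wx":0,"wy":0,"wz":0,"dx":0,"dy":0,"dz":0.04,"hand":0.3},{"wx":0,"wy":0,"wz":0,"dx":0,"dy":0,"dz":0.08,"hand":0.3},{"wx":0,"wy":0,"wz":0,"dx":0,"dy":0,"dz":0.111,"hand":0.3},{"wx":0,"wy":0,"wz":0,"dx":0,"dy":0,"dz":0.111,"hand":0.3},{"wx":0,"wy":0,"wz":0,"dx":0,"dy":0,"dz":0.111,"hand":-1},{"wx":0,"wy":0,"wz":0,"dx":0,"dy":0,"dz":0.111,"hand":-1},{"wx":0,"wy":0,"wz":0,"dx":0,"dy":0,"dz":0.111,"hand":-1},{"wx":0,"wy":0,"wz":0,"dx":0,"dy":0,"dz":0.111,"hand":-1},{"wx":0,"wy":0,"wz":0,"dx":0,"dy":0,"dz":0.111,"hand":-1},{"wx":0,"wy":0,"wz":0,"dx":0,"dy":0,"dz":0.111,"hand":-1},{"wx":0,"wy":0,"wz":0,"dx":0,"dy":0,"dz":0.111,"hand":-1},{"wx":0,"wy":0,"wz":0,"dx":0,"dy":0,"dz":0.111,"hand":-1}]' >/dev/null
python3 -c "
from h import *
go(.6018,.0602,.12,-10.9)"
```

```text
t 3.33 pos [0.6037 0.0609 0.1242] yaw -10.85 d [ 0.0018 -0.0011  0.0042] wz 0.05 F [-1.5  2.1  6.9] T [0.36 0.17 0.03] w 0.247 j6 -1.4
```

```bash
python3 -m pendant '[{"wx":0,"wy":0,"wz":0,"dx":0,"dy":0,"dz":0,"hand":-1},{"wx":0,"wy":0,"wz":0,"dx":0,"dy":0,"dz":0,"hand":-1},{"wx":0,"wy":0,"wz":0,"dx":0,"dy":0,"dz":0,"hand":-1}]' 
python3 -m pendant '[{"wx":0,"wy":0,"wz":0,"dx":0,"dy":0,"dz":-0.001,"hand":-1},{"wx":0,"wy":0,"wz":0,"dx":0,"dy":0,"dz":-0.002,"hand":-1},{"wx":0,"wy":0,"wz":0,"dx":0,"dy":0,"dz":-0.002,"hand":-1}]' 
python3 -c "
from h import *
go(.6018,.0602,.12,-10.9)
im,d=cams.grab_frame('side'); cv2.imwrite('pics/side2.png',cv2.resize(im[100:300,180:400],None,fx=3,fy=3)[:,:,::-1])
"
```

```text
time: 3.58
tool_pos: [0.6037, 0.0609, 0.1241]
tool_rot: [0.003, 0.095, 0.996, 0.001]
contact_force: [-0.5, 1.9, 6.7]
gripper_width: 0.246
time: 3.83
tool_pos: [0.6029, 0.0605, 0.1241]
tool_rot: [0.002, 0.095, 0.996, 0.0]
contact_force: [2.2, 1.2, 4.4]
gripper_width: 0.246
t 3.83 pos [0.6029 0.0605 0.1241] yaw -10.86 d [ 0.001  -0.0005  0.0041] wz 0.04 F [2.2 1.2 4.4] T [ 0.27 -0.37 -0.02] w 0.246 j6 -1.4
```

View pics/side2.png

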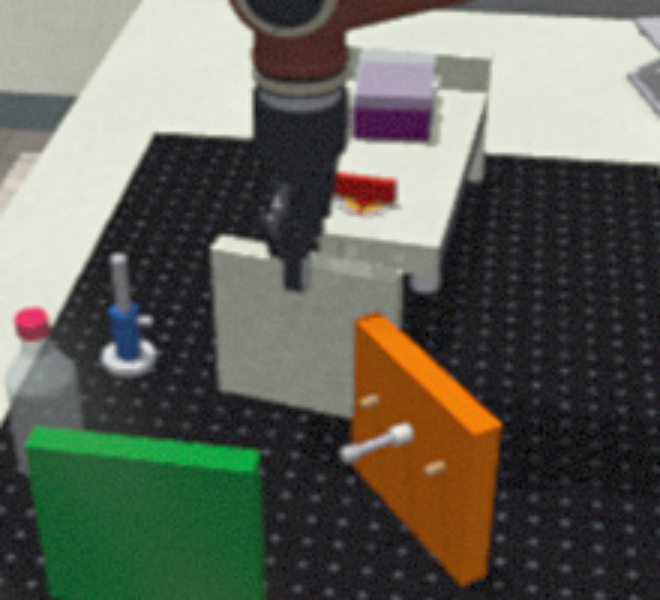

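The finger pinches the panel near the middle of its top edge, at crop (295,270), and the panel stands upright. Next I'll square it to the shelf and line it up at the same standoff.

```bash
python3 -m pendant '[{"wx":0,"wy":0,"wz":-1.5,"dx":0.004,"dy":0,"dz":-0.002,"hand":-1},{"wx":0,"wy":0,"wz":-3,"dx":0.008,"dy":-0.001,"dz":-0.002,"hand":-1},{"wx":0,"wy":0,"wz":-4.5,"dx":0.012,"dy":-0.001,"dz":-0.002,"hand":-1},{"wx":0,"wy":0,"wz":-5.8,"dx":0.0165,"dy":-0.0015,"dz":-0.002,"hand":-1},{"wx":0,"wy":0,"wz":-5.8,"dx":0.0165,"dy":-0.0015,"dz":-0.002,"hand":-1},{"wx":0,"wy":0,"wz":-5.8,"dx":0.0165,"dy":-0.0015,"dz":-0.002,"hand":-1},{"wx":0,"wy":0,"wz":-5.8,"dx":0.0165,"dy":-0.0015,"dz":-0.002,"hand":-1},{"wx":0,"wy":0,"wz":-5.8,"dx":0.0165,"dy":-0.0015,"dz":-0.002,"hand":-1}]' 
python3 - <<'E'
from h import *
go(.5854,.0617,.124,-5.1)
im,d=cams.grab_frame('top'); np.savez('top2.npz',im=im,d=d)
cv2.imwrite('pics/top2.png',cv2.resize(im[160:280,290:480],None,fx=4,fy=4,interpolation=cv2.INTER_CUBIC)[:,:,::-1])
im,d=cams.grab_frame('side'); np.savez('side2.npz',im=im,d=d)
w=cloud('side',d); Z=w[:,:,2]; i=im.astype(int)
m=np.zeros((420,560),bool); m[185:245,245:320]=1
m&=(abs(i[:,:,0]-i[:,:,2])<40)&(Z>.02)&(Z<.145)&(i[:,:,0]>120)&(w[:,:,1]>.03)
m=cv2.erode(m.astype(np.uint8),np.ones((3,3)))>0
P=w[m]
for _ in range(4):
    c=P.mean(0);V=np.linalg.svd(P-c,full_matrices=False)[2];n=V[2];P=P[abs((P-c)@n)<.004]
n=n*np.sign(n[1]); print(len(P),c,n,'yaw',-np.degrees(np.arctan2(n[0],n[1])))
E
```

```text
time: 4.55
tool_pos: [0.5846, 0.062, 0.1243]
tool_rot: [-0.001, 0.044, 0.999, -0.0]
contact_force: [-2.6, 0.0, 2.3]
gripper_width: 0.247
t 4.55 pos [0.5846 0.062  0.1243] yaw -5.07 d [-0.0008 -0.0002  0.0003] wz 0.03 F [-2.6  0.   2.3] T [-0.18  0.05  0.01] w 0.247 j6 -1.5
1396 [0.59860646 0.07311721 0.08691518] [0.09579633 0.99537486 0.00720745] yaw -5.497298491936499
```

View pics/top2.png

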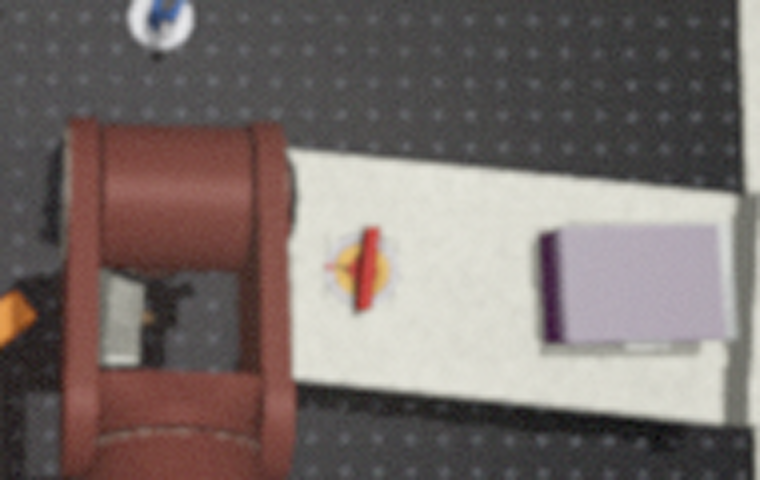

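The picture shows the arm hiding the middle of the panel. Its -x end is visible at crop (122,330), with one dowel at (148,317). I'll measure the sideways alignment from that end and from the side view.

```bash
cat > meas.py <<'E'
from h import *
yaw=np.radians(-5.15); E=np.array([.5758,-.0455]); ex=np.array([np.cos(yaw),np.sin(yaw)]); ey=np.array([-np.sin(yaw),np.cos(yaw)])
def loc(w): q=w[...,:2]-E; return np.stack([q@ex,q@ey,w[...,2]],-1)*1000
def ext(L,m,axis,rows,lo,hi):
    # per image line extents along local x
    out=[]
    for k in range(420):
        mm=m[k] if rows else m[:,k] if k<560 else None
        p=L[k][mm] if rows else L[:,k][mm]
        p=p[(p[:,1]>lo)&(p[:,1]<hi)]
        if len(p)>4: out.append((p[:,0].min(),p[:,0].max()))
    return np.array(out)
def run(tn,sn,t0='top0.npz',s0='side0.npz'):
    z=np.load(t0);L=loc(cloud('top',z['d'])); m=abs(L[...,2]-111)<5
    m&=(L[...,1]<-110)&(L[...,1]>-200)
    o=np.array([(L[:,c][m[:,c]][:,0].min(),L[:,c][m[:,c]][:,0].max()) for c in range(560) if m[:,c].sum()>20]); print('top deck x ext',np.median(o,0))
    z=np.load(tn);L=loc(cloud('top',z['d'])); m=(abs(L[...,2]-151)<4)&(L[...,0]<-20)&(L[...,0]>-100)&(L[...,1]>-30)&(L[...,1]<140)
    o=[L[:,c][m[:,c]][:,0].min() for c in range(560) if m[:,c].sum()>6]; print('top panel -x ends',np.round(o,1)); p=L[m]; print(' y range',np.percentile(p[:,1],[2,98]))
    z=np.load(s0);L=loc(cloud('side',z['d'])); m=(abs(L[...,2]-111)<5)&(L[...,1]<-15)&(L[...,1]>-150)&(abs(L[...,0])<95)
    o=np.array([(L[r][m[r]][:,0].min(),L[r][m[r]][:,0].max()) for r in range(420) if m[r].sum()>20]); print('side deck x ext',np.median(o,0),len(o))
    z=np.load(sn);L=loc(cloud('side',z['d'])); m=(L[...,2]>15)&(L[...,2]<125)&(L[...,1]>YF-8)&(L[...,1]<YF+8)&(abs(L[...,0])<110)
    o=np.array([(L[r][m[r]][:,0].min(),L[r][m[r]][:,0].max()) for r in range(420) if m[r].sum()>30]); print('side panel x ext',np.median(o,0),len(o))
import sys
YF=float(sys.argv[3]); run(sys.argv[1],sys.argv[2])
E
python3 meas.py top2.npz side2.npz 118; python3 - <<'E'
from meas import *
E
true
```

```text
top deck x ext [-79.17252375  78.8802925 ]
top panel -x ends [-81.2 -78.4 -80.8 -80.5 -80.2 -79.9 -79.6 -79.4 -54.8]
 y range [ 94.7560456  115.70767387]
side deck x ext [-81.83105474  74.31045906] 24
side panel x ext [-84.35165321  72.74950415] 31Traceback (most recent call last):
  File "<stdin>", line 1, in <module>
  File "meas.py", line 24, in <module>
    YF=float(sys.argv[3]); run(sys.argv[1],sys.argv[2])
             ~~~~~~~~^^^
IndexError: list index out of range
```

Lateral error is about -1 mm, so I'll correct by +1 mm and slide in while watching the force.

```bash
python3 -m pendant '[{"wx":0,"wy":0,"wz":0,"dx":-0.001,"dy":-0.008,"dz":0,"hand":-1},{"wx":0,"wy":0,"wz":0,"dx":-0.001,"dy":-0.016,"dz":0,"hand":-1},{"wx":0,"wy":0,"wz":0,"dx":-0.001,"dy":-0.024,"dz":0,"hand":-1},{"wx":0,"wy":0,"wz":0,"dx":-0.001,"dy":-0.030,"dz":0,"hand":-1},{"wx":0,"wy":0,"wz":0,"dx":-0.001,"dy":-0.030,"dz":0,"hand":-1}]' 
python3 -m pendant '[{"wx":0,"wy":0,"wz":0,"dx":0,"dy":-0.004,"dz":0,"hand":-1},{"wx":0,"wy":0,"wz":0,"dx":0,"dy":-0.008,"dz":0,"hand":-1},{"wx":0,"wy":0,"wz":0,"dx":0,"dy":-0.012,"dz":0,"hand":-1},{"wx":0,"wy":0,"wz":0,"dx":0,"dy":-0.016,"dz":0,"hand":-1},{"wx":0,"wy":0,"wz":0,"dx":0,"dy":-0.016,"dz":0,"hand":-1}]' 
python3 -c "
from h import *
go(.5854,.0617,.124,-5.1)
im,d=cams.grab_frame('side'); np.savez('side3.npz',im=im,d=d)
im,d=cams.grab_frame('top'); np.savez('top3.npz',im=im,d=d)
"; python3 meas.py top3.npz side3.npz 73
```

```text
time: 5.07
tool_pos: [0.5832, 0.0305, 0.1242]
tool_rot: [-0.0, 0.045, 0.999, -0.0]
contact_force: [-1.3, 0.7, 1.1]
gripper_width: 0.246
time: 5.48
tool_pos: [0.5819, 0.0153, 0.1241]
tool_rot: [-0.0, 0.044, 0.999, -0.0]
contact_force: [0.4, 1.7, 0.5]
gripper_width: 0.247
t 5.48 pos [0.5819 0.0153 0.1241] yaw -5.08 d [0.0006 0.0465 0.0001] wz 0.02 F [0.4 1.7 0.5] T [ 0.31 -0.34  0.02] w 0.247 j6 -1.58
top deck x ext [-79.17252375  78.8802925 ]
top panel -x ends [-79.  -78.8 -78.5 -81.  -80.7 -80.4 -80.  -58.2]
 y range [47.85816803 66.40807946]
side deck x ext [-81.83105474  74.31045906] 24
side panel x ext [-83.77157137  74.20098028] 29
```

```bash
python3 -m pendant '[{"wx":0,"wy":0,"wz":0,"dx":-0.0006,"dy":-0.005,"dz":0,"hand":-1},{"wx":0,"wy":0,"wz":0,"dx":-0.0006,"dy":-0.01,"dz":0,"hand":-1},{"wx":0,"wy":0,"wz":0,"dx":-0.0006,"dy":-0.015,"dz":0,"hand":-1},{"wx":0,"wy":0,"wz":0,"dx":-0.0006,"dy":-0.02,"dz":0,"hand":-1},{"wx":0,"wy":0,"wz":0,"dx":-0.0006,"dy":-0.025,"dz":0,"hand":-1},{"wx":0,"wy":0,"wz":0,"dx":-0.0006,"dy":-0.028,"dz":0,"hand":-1},{"wx":0,"wy":0,"wz":0,"dx":-0.0006,"dy":-0.028,"dz":0,"hand":-1}]' 
python3 -m pendant '[{"wx":0,"wy":0,"wz":0,"dx":0,"dy":-0.002,"dz":0,"hand":-1},{"wx":0,"wy":0,"wz":0,"dx":0,"dy":-0.004,"dz":0,"hand":-1},{"wx":0,"wy":0,"wz":0,"dx":0,"dy":-0.006,"dz":0,"hand":-1},{"wx":0,"wy":0,"wz":0,"dx":0,"dy":-0.006,"dz":0,"hand":-1}]' 
python3 -c "
from h import *
go(.5854,.0617,.124,-5.1)
im,d=cams.grab_frame('side'); np.savez('side4.npz',im=im,d=d)
cv2.imwrite('pics/side4.png',cv2.resize(im[120:260,220:380],None,fx=4,fy=4,interpolation=cv2.INTER_CUBIC)[:,:,::-1])
im,d=cams.grab_frame('top'); np.savez('top4.npz',im=im,d=d)
"; python3 meas.py top4.npz side4.npz 37
```

```text
time: 6.17
tool_pos: [0.5799, -0.0127, 0.1242]
tool_rot: [-0.0, 0.045, 0.999, -0.0]
contact_force: [-0.3, 1.7, 0.3]
gripper_width: 0.245
time: 6.5
tool_pos: [0.5795, -0.018, 0.1242]
tool_rot: [-0.0, 0.044, 0.999, -0.0]
contact_force: [0.1, 1.2, -0.1]
gripper_width: 0.245
t 6.5 pos [ 0.5795 -0.018   0.1242] yaw -5.06 d [0.0011 0.0799 0.0002] wz 0.04 F [ 0.1  1.2 -0.1] T [ 0.42 -0.29  0.11] w 0.245 j6 -1.64
top deck x ext [-79.17252375  78.8802925 ]
top panel -x ends [-77.6 -77.4 -77.  -79.5 -65.6]
 y range [13.9995134  26.02933649]
side deck x ext [-81.83105474  74.31045906] 24
side panel x ext [-83.4486986   74.25587158] 30
```

```bash
python3 -m pendant '[{"wx":0,"wy":0,"wz":0,"dx":0,"dy":-0.001,"dz":0,"hand":-1},{"wx":0,"wy":0,"wz":0,"dx":0,"dy":-0.002,"dz":0,"hand":-1},{"wx":0,"wy":0,"wz":0,"dx":0,"dy":-0.003,"dz":0,"hand":-1},{"wx":0,"wy":0,"wz":0,"dx":0,"dy":-0.003,"dz":0,"hand":-1}]' 
python3 -m pendant '[{"wx":0,"wy":0,"wz":0,"dx":0,"dy":-0.001,"dz":0,"hand":-1},{"wx":0,"wy":0,"wz":0,"dx":0,"dy":-0.002,"dz":0,"hand":-1},{"wx":0,"wy":0,"wz":0,"dx":0,"dy":-0.003,"dz":0,"hand":-1},{"wx":0,"wy":0,"wz":0,"dx":0,"dy":-0.003,"dz":0,"hand":-1}]' 
python3 -c "
from h import *
go(.5854,.0617,.124,-5.1)"
```

```text
time: 6.93
tool_pos: [0.5793, -0.0208, 0.1242]
tool_rot: [-0.0, 0.044, 0.999, -0.0]
contact_force: [0.5, 0.7, -1.8]
gripper_width: 0.249
time: 7.27
tool_pos: [0.579, -0.0239, 0.1242]
tool_rot: [-0.0, 0.044, 0.999, -0.0]
contact_force: [-1.8, 1.7, -1.2]
gripper_width: 0.247
t 7.27 pos [ 0.579  -0.0239  0.1242] yaw -5.07 d [0.0011 0.0858 0.0002] wz 0.03 F [-1.8  1.7 -1.2] T [ 0.44 -0.25  0.1 ] w 0.247 j6 -1.65
```

Free travel so far, so I'll keep going.

```bash
python3 -m pendant '[{"wx":0,"wy":0,"wz":0,"dx":0,"dy":-0.001,"dz":0,"hand":-1},{"wx":0,"wy":0,"wz":0,"dx":0,"dy":-0.002,"dz":0,"hand":-1},{"wx":0,"wy":0,"wz":0,"dx":0,"dy":-0.003,"dz":0,"hand":-1},{"wx":0,"wy":0,"wz":0,"dx":0,"dy":-0.003,"dz":0,"hand":-1}]' 
python3 -m pendant '[{"wx":0,"wy":0,"wz":0,"dx":0,"dy":-0.001,"dz":0,"hand":-1},{"wx":0,"wy":0,"wz":0,"dx":0,"dy":-0.002,"dz":0,"hand":-1},{"wx":0,"wy":0,"wz":0,"dx":0,"dy":-0.002,"dz":0,"hand":-1}]' 
python3 -m pendant '[{"wx":0,"wy":0,"wz":0,"dx":0,"dy":-0.001,"dz":0,"hand":-1},{"wx":0,"wy":0,"wz":0,"dx":0,"dy":-0.002,"dz":0,"hand":-1},{"wx":0,"wy":0,"wz":0,"dx":0,"dy":-0.002,"dz":0,"hand":-1}]' 
python3 -c "
from h import *
go(.5854,.0617,.124,-5.1)"
```

```text
time: 7.6
tool_pos: [0.5787, -0.0269, 0.1243]
tool_rot: [-0.0, 0.044, 0.999, -0.0]
contact_force: [0.4, 1.3, -1.7]
gripper_width: 0.249
time: 7.85
tool_pos: [0.5785, -0.0289, 0.1243]
tool_rot: [-0.0, 0.044, 0.999, -0.0]
contact_force: [0.0, 2.2, -1.9]
gripper_width: 0.242
time: 8.1
tool_pos: [0.5784, -0.0304, 0.1243]
tool_rot: [0.0, 0.044, 0.999, 0.0]
contact_force: [0.5, 2.6, -1.8]
gripper_width: 0.245
t 8.1 pos [ 0.5784 -0.0304  0.1243] yaw -5.07 d [0.0012 0.0924 0.0004] wz 0.03 F [ 0.5  2.6 -1.8] T [ 0.62 -0.29  0.03] w 0.245 j6 -1.66
```

```bash
python3 -m pendant '[{"wx":0,"wy":0,"wz":0,"dx":0,"dy":-0.001,"dz":0,"hand":-1},{"wx":0,"wy":0,"wz":0,"dx":0,"dy":-0.001,"dz":0,"hand":-1}]' 
python3 -m pendant '[{"wx":0,"wy":0,"wz":0,"dx":0,"dy":-0.001,"dz":0,"hand":-1},{"wx":0,"wy":0,"wz":0,"dx":0,"dy":-0.001,"dz":0,"hand":-1}]' 
python3 -m pendant '[{"wx":0,"wy":0,"wz":0,"dx":0,"dy":-0.001,"dz":0,"hand":-1},{"wx":0,"wy":0,"wz":0,"dx":0,"dy":-0.001,"dz":0,"hand":-1}]' 
python3 -c "
from h import *
go(.5854,.0617,.124,-5.1)
im,d=cams.grab_frame('top'); np.savez('top5.npz',im=im,d=d)
im,d=cams.grab_frame('side'); np.savez('side5.npz',im=im,d=d)"
python3 meas.py top5.npz side5.npz 22
```

```text
time: 8.27
tool_pos: [0.5785, -0.0306, 0.1244]
tool_rot: [0.0, 0.044, 0.999, 0.001]
contact_force: [1.8, 6.2, -2.1]
gripper_width: 0.245
time: 8.43
tool_pos: [0.5785, -0.0307, 0.1244]
tool_rot: [0.0, 0.044, 0.999, 0.002]
contact_force: [1.8, 8.2, -0.6]
gripper_width: 0.245
time: 8.6
tool_pos: [0.5785, -0.0308, 0.1246]
tool_rot: [0.0, 0.044, 0.999, 0.003]
contact_force: [1.5, 11.8, -0.2]
gripper_width: 0.245
t 8.6 pos [ 0.5785 -0.0308  0.1246] yaw -5.06 d [0.0013 0.0928 0.0012] wz 0.04 F [ 1.5 11.8 -0.2] T [ 2.02 -0.38  0.04] w 0.245 j6 -1.67
top deck x ext [-79.17252375  78.8802925 ]
top panel -x ends [-73.  -78.1 -58.9]
 y range [0.9928825  8.48293916]
side deck x ext [-81.83105474  74.31045906] 24
side panel x ext [-83.5834024   74.22259775] 30
```

It bottomed: about 12 N with the commanded pose 3 mm ahead, face close to the edge. Now I'll relax the push, release, and rise clear of the panel.

```bash
python3 -m pendant '[{"wx":0,"wy":0,"wz":0,"dx":0,"dy":0.001,"dz":0,"hand":-1},{"wx":0,"wy":0,"wz":0,"dx":0,"dy":0.0022,"dz":0,"hand":-1},{"wx":0,"wy":0,"wz":0,"dx":0,"dy":0.0022,"dz":0,"hand":-1},{"wx":0,"wy":0,"wz":0,"dx":0,"dy":0.0022,"dz":0,"hand":0},{"wx":0,"wy":0,"wz":0,"dx":0,"dy":0.0022,"dz":0,"hand":0},{"wx":0,"wy":0,"wz":0,"dx":0,"dy":0.0022,"dz":0,"hand":0},{"wx":0,"wy":0,"wz":0,"dx":0,"dy":0.0022,"dz":0,"hand":0},{"wx":0,"wy":0,"wz":0,"dx":0,"dy":0.0022,"dz":0,"hand":0},{"wx":0,"wy":0,"wz":0,"dx":0,"dy":0.0022,"dz":-0.02,"hand":0},{"wx":0,"wy":0,"wz":0,"dx":0,"dy":0.0022,"dz":-0.05,"hand":0},{"wx":0,"wy":0,"wz":0,"dx":0,"dy":0.0022,"dz":-0.08,"hand":0},{"wx":0,"wy":0,"wz":0,"dx":0,"dy":0.0022,"dz":-0.08,"hand":0}]' 
python3 -m pendant '[{"wx":0,"wy":0,"wz":0,"dx":0.2,"dy":0,"dz":0,"hand":0},{"wx":0,"wy":0,"wz":0,"dx":0.2,"dy":0,"dz":0,"hand":0},{"wx":0,"wy":0,"wz":0,"dx":0.2,"dy":0,"dz":0,"hand":0},{"wx":0,"wy":0,"wz":0,"dx":0.2,"dy":0,"dz":0,"hand":0},{"wx":0,"wy":0,"wz":0,"dx":0.2,"dy":0,"dz":0,"hand":0},{"wx":0,"wy":0,"wz":0,"dx":0.2,"dy":0,"dz":0,"hand":0}]' 
python3 - <<'E'
from h import *
go(.5854,.0617,.124,-5.1)
im,d=cams.grab_frame('top'); np.savez('top6.npz',im=im,d=d)
cv2.imwrite('pics/top6.png',cv2.resize(im[180:280,320:450],None,fx=6,fy=6,interpolation=cv2.INTER_CUBIC)[:,:,::-1])
E
```

```text
time: 9.7
tool_pos: [0.5819, -0.0324, 0.2122]
tool_rot: [0.006, 0.044, 0.999, -0.001]
contact_force: [0.9, 0.4, 0.9]
gripper_width: 0.496
time: 10.2
tool_pos: [0.3749, -0.0133, 0.2035]
tool_rot: [0.0, 0.044, 0.999, -0.0]
contact_force: [0.8, -0.2, -0.1]
gripper_width: 0.496
t 10.2 pos [ 0.3749 -0.0133  0.2035] yaw -5.07 d [-0.203   0.0934  0.0795] wz 0.03 F [ 0.8 -0.2 -0.1] T [-0.02 -0.01 -0.04] w 0.496 j6 -1.72
```

View pics/top6.png

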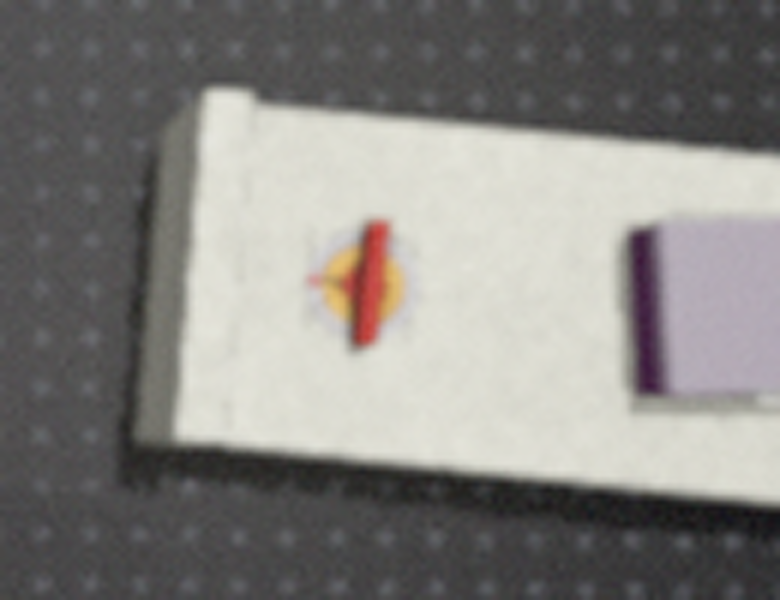

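The panel stands upright at the edge, with its top face at crop (215,265). The wing is at crop (370,283), still parallel to the edge. I'll work out the wing's position relative to the known grasp on the panel.

```bash
python3 - <<'E'
import sys; sys.argv=['m','top5.npz','side5.npz','22']
from meas import *
z=np.load('top6.npz'); im,d=z['im'].astype(int),z['d']; w=cloud('top',d); L=loc(w)
m=(abs(L[...,2]-151)<5)&(abs(L[...,0])<90)&(L[...,1]>-25)&(L[...,1]<40)
p=L[m][:,:2].astype(np.float32); print('panel',cv2.minAreaRect(p),len(p), np.median(L[m][:,2]))
print('rows y ext', np.median([(L[r][m[r]][:,1].min(),L[r][m[r]][:,1].max()) for r in range(420) if m[r].sum()>5],0))
sub=im[205:245,365:395]; red=(sub[...,0]-(sub[...,1]+sub[...,2])/2)
wt=np.clip(red,0,None)*((sub[...,1]<110)); v,u=np.nonzero(red>70)
# top surface back-projected onto z=.138
c=cams.calibration('top')
def onz(U,V,zz):
    a=ray('top',1.,U,V);b=ray('top',2.,U,V);k=(zz-a[2])/(b[2]-a[2]);return a+k*(b-a)
q=np.array([onz(365+a,205+b,.138) for a,b in zip(u,v)]); 
s=loc(q); print('red n',len(s),'mean',s.mean(0),'rect',cv2.minAreaRect(s[:,:2].astype(np.float32)))
# orange/yellow disc centroid at z=.11
o=(sub[...,0]>180)&(sub[...,1]>110)&(sub[...,2]<130)&(red<120);print('z of red',np.median(L[205:245,365:395,2][red>70]))
E
```

```text
top deck x ext [-79.17252375  78.8802925 ]
top panel -x ends [-73.  -78.1 -58.9]
 y range [0.9928825  8.48293916]
side deck x ext [-81.83105474  74.31045906] 24
side panel x ext [-83.5834024   74.22259775] 30
panel ((-0.6372909545898438, 14.676936149597168), (159.1273651123047, 22.784690856933594), 0.05079901963472366) 465 151.70914674396863
rows y ext [ 5.14047832 24.92547416]
red n 113 mean [ -2.20058208 -57.12804323 138.        ] rect ((-1.436574935913086, -54.672447204589844), (52.92338562011719, 27.563507080078125), 4.395301342010498)
z of red nan
```

Panel is square to the edge (0.05°) with about a 4 mm gap, as expected. Next I'll move over the wing and descend.

```bash
python3 -m pendant '[{"wx":0,"wy":0,"wz":0,"dx":-0.2034,"dy":-0.0743,"dz":0,"hand":-0.2},{"wx":0,"wy":0,"wz":0,"dx":-0.2034,"dy":-0.0743,"dz":0,"hand":-0.2},{"wx":0,"wy":0,"wz":0,"dx":-0.2034,"dy":-0.0743,"dz":0,"hand":-0.2},{"wx":0,"wy":0,"wz":0,"dx":-0.2034,"dy":-0.0743,"dz":0,"hand":-0.2},{"wx":0,"wy":0,"wz":0,"dx":-0.2034,"dy":-0.0743,"dz":0,"hand":-0.2},{"wx":0,"wy":0,"wz":0,"dx":-0.2034,"dy":-0.0743,"dz":0,"hand":-0.2},{"wx":0,"wy":0,"wz":0,"dx":-0.2034,"dy":-0.0743,"dz":0,"hand":-0.2},{"wx":0,"wy":0,"wz":0,"dx":-0.2034,"dy":-0.0743,"dz":0.03,"hand":-0.2},{"wx":0,"wy":0,"wz":0,"dx":-0.2034,"dy":-0.0743,"dz":0.055,"hand":-0.2},{"wx":0,"wy":0,"wz":0,"dx":-0.2034,"dy":-0.0743,"dz":0.055,"hand":-0.2}]' 
python3 -c "
from h import *
go(.5709,-.1053,.116,-5.1)
im,d=cams.grab_frame('side')
cv2.imwrite('pics/side7.png',cv2.resize(im[100:210,240:370],None,fx=5,fy=5,interpolation=cv2.INTER_CUBIC)[:,:,::-1])"
```

```text
time: 11.08
tool_pos: [0.5712, -0.1042, 0.1434]
tool_rot: [-0.005, 0.044, 0.999, 0.001]
contact_force: [-1.3, 0.4, -1.8]
gripper_width: 0.405
t 11.08 pos [ 0.5712 -0.1042  0.1434] yaw -5.04 d [-0.0001 -0.0012  0.0274] wz 0.06 F [-1.3  0.4 -1.8] T [0.02 0.02 0.06] w 0.405 j6 -1.79
```

View pics/side7.png

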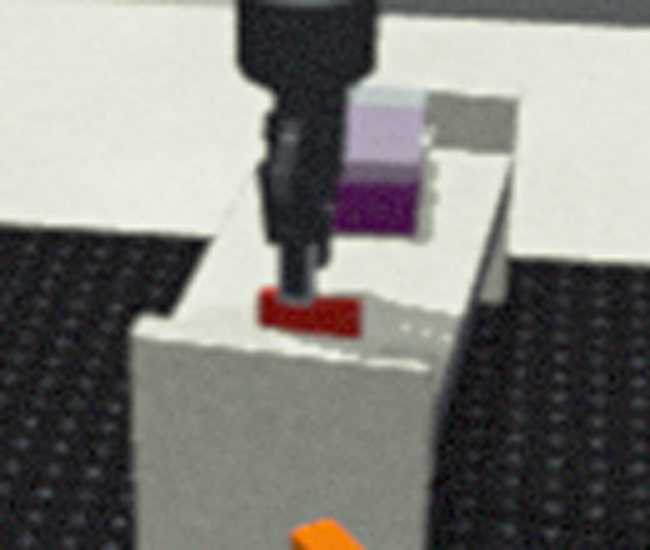

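Fingertips straddle the wing at crop (297,300), and the wing spans 260–360. They sit slightly to +x, so I'll shift -2 mm, descend and close.

```bash
python3 -m pendant '[{"wx":0,"wy":0,"wz":0,"dx":0.002,"dy":0,"dz":0,"hand":-0.2},{"wx":0,"wy":0,"wz":0,"dx":0.002,"dy":0,"dz":0.012,"hand":-0.2},{"wx":0,"wy":0,"wz":0,"dx":0.002,"dy":0,"dz":0.024,"hand":-0.2},{"wx":0,"wy":0,"wz":0,"dx":0.002,"dy":0,"dz":0.031,"hand":-0.2},{"wx":0,"wy":0,"wz":0,"dx":0.002,"dy":0,"dz":0.031,"hand":-0.2}]' 
python3 -c "
from h import *
go(.5709,-.1053,.116,-5.1)"
```

```text
time: 11.55
tool_pos: [0.5718, -0.1051, 0.1161]
tool_rot: [-0.002, 0.044, 0.999, 0.0]
contact_force: [-0.1, -0.1, 0.1]
gripper_width: 0.401
t 11.55 pos [ 0.5718 -0.1051  0.1161] yaw -5.06 d [ 0.0009 -0.0002  0.0001] wz 0.04 F [-0.1 -0.1  0.1] T [-0.    0.03  0.02] w 0.401 j6 -1.79
```

```bash
python3 -m pendant '[{"wx":0,"wy":0,"wz":0,"dx":0.0025,"dy":0,"dz":0,"hand":-0.2},{"wx":0,"wy":0,"wz":0,"dx":0.0025,"dy":0,"dz":0,"hand":-1},{"wx":0,"wy":0,"wz":0,"dx":0.0025,"dy":0,"dz":0,"hand":-1},{"wx":0,"wy":0,"wz":0,"dx":0.0025,"dy":0,"dz":0,"hand":-1},{"wx":0,"wy":0,"wz":0,"dx":0.0025,"dy":0,"dz":0,"hand":-1},{"wx":0,"wy":0,"wz":0,"dx":0.0025,"dy":0,"dz":0,"hand":-1},{"wx":0,"wy":0,"wz":0,"dx":0.0025,"dy":0,"dz":0,"hand":-1}]' 
python3 -c "
from h import *
go(.5704,-.1053,.116,-5.1)"
```

```text
time: 12.13
tool_pos: [0.5711, -0.1039, 0.119]
tool_rot: [0.0, 0.044, 0.999, 0.001]
contact_force: [-0.9, 4.6, 1.9]
gripper_width: 0.101
t 12.13 pos [ 0.5711 -0.1039  0.119 ] yaw -5.03 d [ 0.0005 -0.0014  0.003 ] wz 0.07 F [-0.9  4.6  1.9] T [0.71 0.07 0.03] w 0.101 j6 -1.79
```

```bash
python3 -m pendant '[{"wx":0,"wy":0,"wz":0,"dx":0,"dy":0.0014,"dz":-0.002,"hand":-1},{"wx":0,"wy":0,"wz":0,"dx":0,"dy":0.0014,"dz":-0.002,"hand":-1}]'
python3 -m pendant '[{"wx":0,"wy":0,"wz":4,"dx":0,"dy":0,"dz":0,"hand":-1},{"wx":0,"wy":0,"wz":8,"dx":0,"dy":0,"dz":0,"hand":-1},{"wx":0,"wy":0,"wz":12,"dx":0,"dy":0,"dz":0,"hand":-1},{"wx":0,"wy":0,"wz":16,"dx":0,"dy":0,"dz":0,"hand":-1},{"wx":0,"wy":0,"wz":20,"dx":0,"dy":0,"dz":0,"hand":-1},{"wx":0,"wy":0,"wz":20,"dx":0,"dy":0,"dz":0,"hand":-1}]' 
python3 -c "
from h import *
go(.5704,-.1053,.116,-5.1)"
```

```text
time: 12.3
tool_pos: [0.571, -0.1039, 0.1191]
tool_rot: [0.001, 0.044, 0.999, -0.0]
contact_force: [4.8, 0.3, -7.9]
gripper_width: 0.102
time: 12.8
tool_pos: [0.5707, -0.1049, 0.1191]
tool_rot: [0.0, 0.218, 0.976, -0.001]
contact_force: [3.7, -2.8, -8.8]
gripper_width: 0.1
t 12.8 pos [ 0.5707 -0.1049  0.1191] yaw -25.18 d [ 0.0001 -0.0005  0.0031] wz -20.08 F [ 3.7 -2.8 -8.8] T [-0.58 -0.54 -0.08] w 0.1 j6 -1.44
```

```bash
python3 -m pendant '[{"wx":0,"wy":0,"wz":5,"dx":0,"dy":0,"dz":0.001,"hand":-1},{"wx":0,"wy":0,"wz":10,"dx":0,"dy":0,"dz":0.002,"hand":-1},{"wx":0,"wy":0,"wz":15,"dx":0,"dy":0,"dz":0.002,"hand":-1},{"wx":0,"wy":0,"wz":20,"dx":0,"dy":0,"dz":0.002,"hand":-1},{"wx":0,"wy":0,"wz":25,"dx":0,"dy":0,"dz":0.002,"hand":-1},{"wx":0,"wy":0,"wz":30,"dx":0,"dy":0,"dz":0.002,"hand":-1},{"wx":0,"wy":0,"wz":30,"dx":0,"dy":0,"dz":0.002,"hand":-1}]' 
python3 -c "
from h import *
go(.5704,-.1043,.118,-65)"
```

```text
time: 13.38
tool_pos: [0.5698, -0.106, 0.119]
tool_rot: [-0.0, 0.463, 0.886, -0.002]
contact_force: [-5.2, -5.8, 0.9]
gripper_width: 0.106
t 13.38 pos [ 0.5698 -0.106   0.119 ] yaw -55.21 d [0.001  0.0015 0.001 ] wz 9.79 F [-5.2 -5.8  0.9] T [-0.88  0.76 -0.12] w 0.106 j6 -0.92
```

```bash
python3 -m pendant '[{"wx":0,"wy":0,"wz":4,"dx":0.001,"dy":-0.0015,"dz":0,"hand":-1},{"wx":0,"wy":0,"wz":8,"dx":0.001,"dy":-0.0015,"dz":0,"hand":-1},{"wx":0,"wy":0,"wz":10,"dx":0.001,"dy":-0.0015,"dz":0,"hand":-1},{"wx":0,"wy":0,"wz":10,"dx":0.001,"dy":-0.0015,"dz":0,"hand":-1}]'; python3 -c "
from h import *
go(.5681,-.1036,.118,-65)"
python3 -m pendant '[{"wx":0,"wy":0,"wz":4,"dx":0,"dy":0,"dz":0,"hand":-1},{"wx":0,"wy":0,"wz":8,"dx":0,"dy":0,"dz":0,"hand":-1},{"wx":0,"wy":0,"wz":10,"dx":0,"dy":0,"dz":0,"hand":-1},{"wx":0,"wy":0,"wz":10,"dx":0,"dy":0,"dz":0,"hand":-1}]'
python3 -c "
from h import *
go(.5681,-.1036,.118,-75)"
```

```text
time: 13.72
tool_pos: [0.5693, -0.1063, 0.1191]
tool_rot: [0.002, 0.538, 0.843, -0.002]
contact_force: [0.3, -5.8, -2.3]
gripper_width: 0.098
t 13.72 pos [ 0.5693 -0.1063  0.1191] yaw -65.11 d [0.0029 0.     0.0011] wz -0.11 F [ 0.3 -5.8 -2.3] T [-0.95  0.06 -0.05] w 0.098 j6 -0.74
time: 14.05
tool_pos: [0.5688, -0.1064, 0.1191]
tool_rot: [0.001, 0.609, 0.793, -0.002]
contact_force: [-1.8, -6.4, -0.9]
gripper_width: 0.102
t 14.05 pos [ 0.5688 -0.1064  0.1191] yaw -75.1 d [0.0029 0.     0.001 ] wz -0.1 F [-1.8 -6.4 -0.9] T [-1.05  0.28 -0.03] w 0.102 j6 -0.57
```

```bash
python3 -m pendant '[{"wx":0,"wy":0,"wz":4,"dx":-0.001,"dy":-0.0005,"dz":0,"hand":-1},{"wx":0,"wy":0,"wz":8,"dx":-0.001,"dy":-0.001,"dz":0,"hand":-1},{"wx":0,"wy":0,"wz":8,"dx":-0.001,"dy":-0.001,"dz":0,"hand":-1},{"wx":0,"wy":0,"wz":8,"dx":-0.001,"dy":-0.001,"dz":0,"hand":-1}]'; python3 -c "
from h import *
go(.5681,-.1036,.118,-83)"
python3 -m pendant '[{"wx":0,"wy":0,"wz":4,"dx":0,"dy":-0.0002,"dz":0,"hand":-1},{"wx":0,"wy":0,"wz":8,"dx":0,"dy":-0.0004,"dz":0,"hand":-1},{"wx":0,"wy":0,"wz":8,"dx":0,"dy":-0.0004,"dz":0,"hand":-1},{"wx":0,"wy":0,"wz":8,"dx":0,"dy":-0.0004,"dz":0,"hand":-1}]'
python3 -c "
from h import *
go(.5681,-.1036,.118,-91)"
```

```text
time: 14.38
tool_pos: [0.5684, -0.1063, 0.119]
tool_rot: [0.001, 0.662, 0.749, -0.001]
contact_force: [-1.3, -4.5, 1.2]
gripper_width: 0.099
t 14.38 pos [ 0.5684 -0.1063  0.119 ] yaw -82.96 d [0.0027 0.0001 0.001 ] wz 0.04 F [-1.3 -4.5  1.2] T [-0.74  0.29 -0.03] w 0.099 j6 -0.43
time: 14.72
tool_pos: [0.568, -0.1061, 0.119]
tool_rot: [0.001, 0.713, 0.702, -0.001]
contact_force: [-3.5, -4.8, 1.8]
gripper_width: 0.099
t 14.72 pos [ 0.568  -0.1061  0.119 ] yaw -90.89 d [0.0025 0.0001 0.001 ] wz 0.11 F [-3.5 -4.8  1.8] T [-0.74  0.47  0.11] w 0.099 j6 -0.3
```

Cam is at about 1.5 rad. From here I'll use 4° steps and read the torque each time.

```bash
cat > st.py <<'E'
from h import *
s=sensors.state();q=s['tool_rot'];R=Ro.from_quat([q[1],q[2],q[3],q[0]]).as_matrix();yy=-np.degrees(np.arctan2(R[0,1],R[1,1]))
print('t',round(s['time'],2),'cam',round(np.radians(-5.1-yy)%6.28,3),'yaw',round(yy,2),'Tz',round(s['ft_torque'][2],3),'j6eff',round(s['joint_efforts'][5],3),'F',np.round(s['contact_force'],1),'Ftool',np.round(R.T@s['contact_force'],1),'p',np.round(s['tool_pos'],4))
E
python3 st.py
python3 -m pendant '[{"wx":0,"wy":0,"wz":2,"dx":0,"dy":-0.0005,"dz":0,"hand":-1},{"wx":0,"wy":0,"wz":4,"dx":0,"dy":-0.0005,"dz":0,"hand":-1},{"wx":0,"wy":0,"wz":4,"dx":0,"dy":-0.0005,"dz":0,"hand":-1}]'>/dev/null; python3 st.py
python3 -m pendant '[{"wx":0,"wy":0,"wz":2,"dx":0,"dy":-0.0003,"dz":0,"hand":-1},{"wx":0,"wy":0,"wz":4,"dx":0,"dy":-0.0003,"dz":0,"hand":-1},{"wx":0,"wy":0,"wz":4,"dx":0,"dy":-0.0003,"dz":0,"hand":-1}]'>/dev/null; python3 st.py
```

```text
t 14.72 cam 1.497 yaw -90.89 Tz 0.108 j6eff 0.13 F [-3.5 -4.8  1.8] Ftool [-4.8 -3.4 -1.7] p [ 0.568  -0.1061  0.119 ]
t 14.97 cam 1.567 yaw -94.87 Tz 0.579 j6eff 0.773 F [-2.5 -5.7  2.7] Ftool [-5.9 -2.  -2.7] p [ 0.5677 -0.106   0.1191]
t 15.22 cam 1.637 yaw -98.9 Tz 0.469 j6eff 0.635 F [-2.3 -4.4  3.1] Ftool [-4.8 -1.6 -3.1] p [ 0.5676 -0.1058  0.1191]
```

```bash
for i in 1 2; do python3 -m pendant '[{"wx":0,"wy":0,"wz":0,"dx":0,"dy":0,"dz":0,"hand":-1}]'>/dev/null; python3 st.py; done
python3 - <<'E'
import sys; sys.argv=['m','top5.npz','side5.npz','22']
import io,contextlib
with contextlib.redirect_stdout(io.StringIO()):
    from meas import *
im,d=cams.grab_frame('side')
z=np.load('side5.npz')
im0,d0=cams.grab_frame('top')
np.savez('top8.npz',im=im0,d=d0); np.savez('side8.npz',im=im,d=d)
for nm,D in (('seated',z['d']),('now',d)):
    L=loc(cloud('side',D)); m=(L[...,2]>15)&(L[...,2]<125)&(abs(L[...,1]-22)<12)&(abs(L[...,0])<75)
    P=L[m]; 
    for _ in range(4):
        c=P.mean(0);n=np.linalg.svd(P-c,full_matrices=False)[2][2];P=P[abs((P-c)@n)<3]
    n*=np.sign(n[1]); print(nm,len(P),'outer face y',np.median(P[:,1]),c,n)
L=loc(cloud('top',d0)); m=(abs(L[...,2]-151)<4)&(abs(L[...,0])<85)&(L[...,1]>-20)&(L[...,1]<40)
print('top y ext',m.sum(), np.median([(L[r][m[r]][:,1].min(),L[r][m[r]][:,1].max()) for r in range(420) if m[r].sum()>5],0))
E
```

```text
t 15.3 cam 1.637 yaw -98.91 Tz 0.344 j6eff 0.404 F [-1.8 -4.3  4.1] Ftool [-4.5 -1.2 -4.1] p [ 0.5676 -0.1057  0.1191]
t 15.38 cam 1.638 yaw -98.94 Tz 0.424 j6eff 0.395 F [-0.9 -4.4  4.2] Ftool [-4.5 -0.2 -4.2] p [ 0.5676 -0.1057  0.1191]
seated 1500 outer face y 27.6629411263088 [ 0.33699133 27.67833776 74.08146591] [1.55479641e-04 9.99924820e-01 1.22609541e-02]
now 1501 outer face y 25.60770414065852 [ 0.75791793 25.67023327 74.93695411] [0.00261262 0.99997399 0.00672191]
top y ext 431 [ 0.99296374 20.60027209]
```

Top view puts the panel centre 10.8 mm from the edge line, against 11 when flush, and the torque has risen to about 0.4. One more small step will show whether it goes firm.

```bash
python3 -m pendant '[{"wx":0,"wy":0,"wz":1,"dx":0,"dy":0,"dz":0,"hand":-1}]'; python3 st.py;  python3 -m pendant '[{"wx":0,"wy":0,"wz":0,"dx":0,"dy":0,"dz":0,"hand":-1}]' >/dev/null; python3 st.py; python3 -m pendant '[{"wx":0,"wy":0,"wz":0,"dx":0,"dy":0,"dz":0,"hand":-1},{"wx":0,"wy":0,"wz":0,"dx":0,"dy":0,"dz":0,"hand":-1}]' ; python3 st.py
```

```text
time: 15.57
tool_pos: [0.5674, -0.1057, 0.119]
tool_rot: [0.001, 0.766, 0.643, -0.0]
contact_force: [-3.2, -5.5, 4.8]
gripper_width: 0.101
t 15.57 cam 1.655 yaw -99.93 Tz 0.732 j6eff 0.389 F [-3.2 -5.5  4.8] Ftool [-6.  -2.2 -4.8] p [ 0.5674 -0.1057  0.119 ]
t 15.65 cam 1.655 yaw -99.94 Tz 0.555 j6eff 0.677 F [-2.7 -4.1  2.8] Ftool [-4.5 -1.9 -2.8] p [ 0.5674 -0.1057  0.1191]
time: 15.82
tool_pos: [0.5674, -0.1057, 0.1191]
tool_rot: [0.001, 0.766, 0.643, -0.0]
contact_force: [-2.9, -4.9, 4.4]
gripper_width: 0.102
t 15.82 cam 1.655 yaw -99.91 Tz 0.51 j6eff 0.561 F [-2.9 -4.9  4.4] Ftool [-5.3 -2.  -4.4] p [ 0.5674 -0.1057  0.1191]
```

Torque holds at about 0.55 N·m, above the 0.33–0.48 expected for tight, about 0.2 rad past contact, with the panel flush. I'll stop turning, release, retreat and check.

```bash
python3 -m pendant '[{"wx":0,"wy":0,"wz":0,"dx":0,"dy":0,"dz":0,"hand":-0.2},{"wx":0,"wy":0,"wz":0,"dx":0,"dy":0,"dz":0,"hand":-0.2},{"wx":0,"wy":0,"wz":0,"dx":0,"dy":0,"dz":0,"hand":-0.2},{"wx":0,"wy":0,"wz":0,"dx":0,"dy":0,"dz":0,"hand":-0.2},{"wx":0,"wy":0,"wz":0,"dx":0,"dy":0,"dz":0,"hand":-0.2},{"wx":0,"wy":0,"wz":0,"dx":0,"dy":0,"dz":-0.02,"hand":-0.2},{"wx":0,"wy":0,"wz":0,"dx":0,"dy":0,"dz":-0.05,"hand":-0.2},{"wx":0,"wy":0,"wz":0,"dx":0,"dy":0,"dz":-0.09,"hand":-0.2},{"wx":0,"wy":0,"wz":0,"dx":0,"dy":0,"dz":-0.09,"hand":-0.2}]'; python3 -c "
from h import *
go(.38,-.1036,.21,-100)"
```

```text
time: 16.57
tool_pos: [0.5712, -0.1062, 0.2176]
tool_rot: [0.006, 0.766, 0.642, 0.004]
contact_force: [1.7, -1.2, 2.7]
gripper_width: 0.4
t 16.57 pos [ 0.5712 -0.1062  0.2176] yaw -100.04 d [-0.0307 -0.1889  0.005 ] wz -0.04 F [ 1.7 -1.2  2.7] T [-0.03 -0.07  0.03] w 0.4 j6 -0.14
```

```bash
python3 -m pendant '[{"wx":0,"wy":0,"wz":0,"dx":-0.03,"dy":-0.19,"dz":0,"hand":-0.2},{"wx":0,"wy":0,"wz":0,"dx":-0.03,"dy":-0.19,"dz":0,"hand":-0.2},{"wx":0,"wy":0,"wz":0,"dx":-0.03,"dy":-0.19,"dz":0,"hand":-0.2},{"wx":0,"wy":0,"wz":0,"dx":-0.03,"dy":-0.19,"dz":0,"hand":-0.2},{"wx":0,"wy":0,"wz":0,"dx":-0.03,"dy":-0.19,"dz":0,"hand":-0.2},{"wx":0,"wy":0,"wz":0,"dx":-0.03,"dy":-0.19,"dz":0,"hand":-0.2}]'
python3 - <<'E'
import sys; sys.argv=['m','top5.npz','side5.npz','22']
import io,contextlib
with contextlib.redirect_stdout(io.StringIO()):
    from meas import *
im,d=cams.grab_frame('side'); im0,d0=cams.grab_frame('top')
L=loc(cloud('side',d)); m=(L[...,2]>15)&(L[...,2]<140)&(abs(L[...,1]-22)<12)&(abs(L[...,0])<75)
P=L[m]
for _ in range(4):
    c=P.mean(0);n=np.linalg.svd(P-c,full_matrices=False)[2][2];P=P[abs((P-c)@n)<3]
n*=np.sign(n[1]); print(len(P),'outer face y',np.median(P[:,1]),n)
L=loc(cloud('top',d0)); m=(abs(L[...,2]-151)<4)&(abs(L[...,0])<85)&(L[...,1]>-20)&(L[...,1]<40)
print('top y ext', np.median([(L[r][m[r]][:,1].min(),L[r][m[r]][:,1].max()) for r in range(420) if m[r].sum()>5],0),cv2.minAreaRect(L[m][:,:2].astype(np.float32)))
sub=im0[205:250,360:400].astype(int); red=sub[...,0]-(sub[...,1]+sub[...,2])/2; v,u=np.nonzero((red>90)&(sub[...,1]<100)); L2=np.c_[u,v].astype(float)
C=np.cov(L2.T); e,V=np.linalg.eigh(C); a=V[:,1]; 
cal=np.array(cams.calibration('top')['pose']); wv=cal[:2,:2]@a; print('wing dir world deg',np.degrees(np.arctan2(wv[1],wv[0])),e)
A=cv2.resize(im0[180:280,320:450],None,fx=5,fy=5,interpolation=cv2.INTER_CUBIC); 
cv2.imwrite('pics/top9.png',A[:,:,::-1])
E
```

```text
time: 17.07
tool_pos: [0.3718, -0.1011, 0.2078]
tool_rot: [0.0, 0.767, 0.642, 0.0]
contact_force: [0.1, 0.4, 0.6]
gripper_width: 0.396
1760 outer face y 25.679353593520325 [9.09766092e-04 9.99990685e-01 4.21920644e-03]
top y ext [ 1.15058399 20.833193  ] ((1.5587081909179688, 10.890352249145508), (160.2527618408203, 22.73828125), 0.12251832336187363)
wing dir world deg 82.45590344679718 [ 1.25280153 23.70612103]
```

View pics/top9.png

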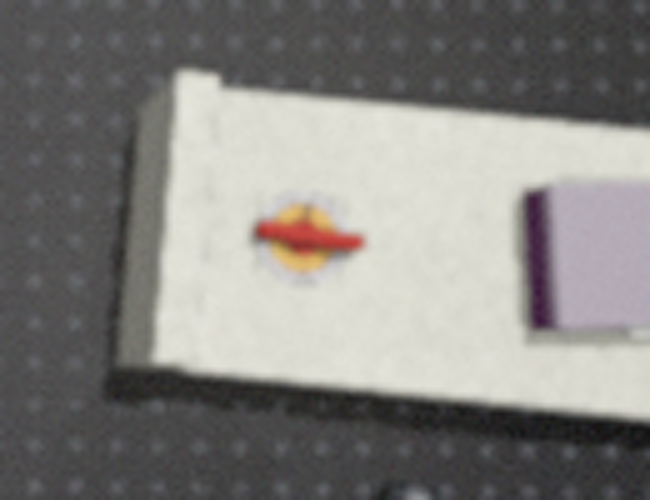

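The final picture shows the panel flush along the edge and the wing turned about 92°, from crop (262,232) to (362,242). The gripper is clear, so I'm handing in.

```bash
python3 -c "
from plant import job; print(job.job_done())"
```

```text
the job is handed in; nothing more can be done
None
```

The white end panel is fitted and clamped, and the job was handed in at about 17 s of the 72 s allowed. I slid the panel in until the stud bottomed softly, at about 12 N of push. I then let go and turned the red wing clockwise about 1.6 rad, stopping when it went firm.

**Last checks**
- **Panel:** it stands 10.9 mm from centre to edge, where 11 mm is flush. It is square to about 0.1°, and the side view shows about 0.24° of tilt.
- **Forces:** the torque rose from near zero to about 0.55 N·m held. The highest wrist force I read was about 12 N.
- **Surroundings:** the gripper is clear of everything. Neither the arm nor the panel went near the bottle, post holder or case; the tip box looks unmoved.

**What disagreed or stayed uncertain**
- The wing's angle in the picture is roughly 2–3° short of the gripper's turn (about 1.60 against 1.655 rad). That could be slip in the pads or measurement error.
- The torque readings were noisy, with one peak of 0.73 N·m. The held 0.55 is a little above the 0.33–0.48 N·m I worked out for tight, so it may be slightly past tight. I judged tightness from this torque and from the panel being flush.
- Sideways, the top view puts the panel 1.6 mm off the shelf's middle line. An earlier measurement in the same view gave -0.6 mm, so I take the true offset as within 1–2 mm.

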